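# Clamp the sample cell shut with its draw latch

## Task

Clamp the sample cell shut: slide its white half gently home against the gasket, press the yellow tab down so that the bar of the wire loop snaps over the keeper's lip and sits hooked underneath it, then swing the red lever over past centre and press it down firmly on its stop for a moment, with about 15 N. Never push on the cell with more than about 30 N, and leave the three loose things beside it alone.

Things in the scene. Friction and masses are not known exactly. Their poses are not given: they have to be found in the camera images.
- cell: The sample cell, screwed to the table: aluminium base plate 242 x 72 x 8 mm. Origin under the middle of the plate, on the table. Its x axis runs from the lever (blue fixed half, negative x) to the keeper (white sliding half, positive x), z up; the mechanism is symmetric about its xz plane. Blue fixed block top is 34 mm above the table, x -93 to -9 mm. A tall microscope stands behind the cell.
- slider (a joint): Travel of the white sliding half (96 x 52 x 26 mm block, top 34 mm above the table) along the cell's x, in m: 0 = home, hard against the gasket stop; it starts 10 to 24 mm away (positive) and stays where it is left (about 2 N of friction). It has to be home, within 1.5 mm, or the bar cannot be hooked without too much force.
- slider_end (a point): Middle of the upright end face of the white half that looks to the cell's +x, 21 mm above the table; the face is 52 mm wide and reaches from 8 to 34 mm above the table. The base plate (8 mm high) runs on below and beyond it. Axes as the cell's.
- keeper_seat (a point): Where the axis of the bar rests when tight in the keeper (moves with the white half), 42.5 mm above the table. Axes as the cell's. The seat's floor is 2.5 mm below this point; the underside of the keeper's lip is 5 mm above it, and the lip's edge 6 mm to +x of it. The bar, pressed down, snaps past that edge and must stay below the lip; tight, it rides up 2.5 mm to the lip.
- keeper_ramp (a point): Low edge of the ramp on the steel keeper (20 mm wide; post, lip, ramp on top), on the white half. The ramp falls at 50 degrees towards +x, from 24 mm to 8 mm above keeper_seat. The bar comes down on the ramp's low end and slides off it, stretching the bail by 1 to 2 mm (some 10 N on the tab); a fingertip rubbing on the tab should move out to +x with it, or the force climbs to 20 N and more.
- lever (a joint): Angle of the lever, rad: 0 = fully open (leans 20 degrees from upright towards the keeper), grows as it swings over to -x; 1.745 = on its hard stop, lying back 10 degrees above level. It starts at 0 to 0.12 and stays where left (0.08 N m of friction). With the bar hooked the bail's spring (5 N/mm, some 25 N when clamped) resists until the dead centre about 0.2 rad before the stop.
- lever_pivot (a point): Axis of the lever (parallel to the cell's y), 50 mm above the table, 29 mm to -x of the cell's origin. Its axes turn with the lever.
- lever_tip (a point): Point on the mid line of the red lever grip 70 mm from the lever_pivot; the grip is 16 mm wide (y), 8 mm thick and reaches from 22 to 74 mm from the pivot (its solid is called lever_c2). Its axes turn with the lever.
- bail (a joint): Angle of the wire loop (bail) on the lever, rad: 0 = level when the lever is fully open, positive = tab lifted; it starts at 0.75 to 1.05 (standing up) and stays where left; it pulls a lever that is not fully open with it while being hooked. About -0.28 when hooked with the lever open, about -1.8 when clamped.
- bail_pivot (a point): Axis of the bail on the lever (parallel to the cell's y), 14 mm from the lever_pivot, almost straight above it while the lever is open. x points along the bail to its tab.
- bail_bar (a point): Middle of the steel cross bar of the bail (5 mm thick, 30 mm wide), 78 mm from the bail_pivot when not stretched. x points along the bail to its tab.
- bail_tab (a point): Middle of the upper face of the yellow thumb tab (24 mm wide, 4 mm thick), 97 mm from the bail_pivot; the tab reaches from 2 to 30 mm beyond the bar's axis. x points along the bail, z out of the face to press on.
- bail_spring (a joint): Stretch of the bail's spring, m: 0 relaxed, about 0.005 when the latch is clamped.
- coverslip_box: Loose box of cover slips, grey and white, 37 x 37 x 18 mm, beyond the lever end of the cell: a bystander. Origin under its centre.
- brass_weight: Loose brass weight with a knob, 22 x 22 x 33 mm, beside the cell: a bystander. Origin under its centre.
- dust_cap: Loose black round cap, 36 x 36 x 14 mm, beside the cell: a bystander. Origin under its centre.

How it is judged:
By the outcome, as a careful person would: the job done as asked, in the order asked, and still so for the second after the job is handed in, with the robot touching nothing.
It also fails if it takes over 69 s, if anything falls off the work surface, if the arm or the gripper's body presses on something with over 40 N, if the wrist force passes 120 N, or if a joint passes its speed limit or range.

## Robot

A 7-joint arm with a two-finger parallel gripper is mounted at the origin on a cart in front of the work surface, level with it; the furniture and walls round the work are solid. World frame = base frame: x ahead of the robot, y to its left, z up, the work surface at z = 0. Lengths are in m, angles in rad, forces in N, time in s.
With the tool pointing down it reaches from about 0.425 to 0.925 m from the base axis. Payload 6.8 kg.
Tool frame: the origin (TCP) lies midway between the tips of the shut fingers; the grasp point (between the pads) lies 19 mm behind it; z points along the fingers, y is the line along which they close (so a half turn about z gives the same grasp; the last joint's range is limited). The gripper opens to 85 mm and grips with 20 to 120 N. Pads are 22 mm wide; open, the fingers measure 114 mm over their backs; the gripper's body (76 mm by 85 mm) begins 54 mm behind the grasp point. The pads swing forward as they close: fully open they stand 13 mm farther back than shut.
Start: joints at [-1.454, 0.477, 0.022, 1.555, -0.011, 1.109, -0.083], TCP at [0.15, 0.658, 0.203] pointing down, gripper open.
Joint ranges: [-2.96, 2.96], [-0.34, 2.1], [-1.41, 1.46], [0.24, 2.44], [-1.37, 4.51], [0.17, 1.92], [-2.96, 2.96]. Speed limits (rad/s): [2.39, 2.39, 3.14, 3.14, 3.14, 3.14, 3.14].

## Interface

Orientations are given as a rotation vector (axis times angle).
In Python, from bench import r gives the robot as it stands. The module is installed in compiled form; this text tells all that it offers.
- The arm moves only by the tool apply_moves, never from a script. Its argument "rows" is a list of rows, each a list of 6 numbers: the shift along the tool's x, y, z scaled (see below), then the turn, a rotation vector about the tool's x, y, z scaled (see below). A call has 1 to 5 rows; each row is the pose to reach, as a shift and turn from the pose commanded when the call began, along the tool's axes at that moment; what a row does not reach only later rows make up. The controller multiplies each number of a shift by 0.25 m and each number of a turn by 90 degrees. A row lasts 1/8 s, in which the tool goes at most 62.5 mm and 10.7 degrees, less where a joint would pass 70% of its speed; a pose out of reach is approached as far as the arm can. A call with a number of a shift or a turn outside -1 to 1 is refused whole. A call with a gripper value outside its range is refused whole. "claw" is the opening, from 0 (shut) to 1 (fully open), set as the call begins (left out, the last holds). The fingers move at their own pace and stop on an object; "newtons" is the grip in N (left out, the last holds). Time passes only in rows, so rows that repeat a pose let the fingers close. It gives the time, the measured TCP pose, the force, the opening and the grip force at its end, in the units of the state.
- r.get_obs(): the state, without advancing time (a new reading comes with each control period).
- r.grab_frame(name): name is "side" or "top"; returns a dict with "pixels" (400x640x3 uint8, red, green, blue), "intrinsics" (3x3 intrinsics, pixels), "eye" and "attitude" of the camera in the world. Camera axes: x right, y up, looking along -z (the intrinsics and any distortion apply to the point x, -y, -z); pixel columns grow to the right and rows downward; lengths in m; the calibration is good to about 2 mm. A picture is of the moment at which its call begins. There is no depth.
- r.hand_in(): hands the job in; it is judged then, once.
Trained networks look in a picture, given as the dict that the camera call returned (one of the last four; its "shot" number tells which), for a name from the list of things; names that differ only in an ending like _2 or _b are one class to them, and where a whole thing is asked for, a point or a joint stands for the part that bears it (a point fixed in the world has none). Each returns a list of dicts, best first, with "conf" (0 to 1); they miss things now and then, are a little off and sometimes report something else, mostly with a low value. They report only what shows in the picture. A call takes as long as a camera call.
- r.search_frame(picture, thing): "rect" ([left, top, width, height] in pixels, round what is visible of it).
- r.outline_of(picture, thing): "pixels" (400x640 bool, what is visible of it) and "rect" ([left, top, width, height] in pixels, round what is visible of it).
- r.landmark_of(picture, thing): "point" ([column, row] in pixels: a listed point, or the origin of a listed thing).
The state is a dict: "clock": time; "joints": joint angles; "qvel": joint speeds; "tau": joint torques, N m; "tcp_pos": TCP position; "orientation": TCP orientation; "contact_force": force on the tool from outside, world axes, zero at the start; "moment": the same for the moment, N m; "grip_width": finger opening in m; "gripper_force": force on a finger pad.
Only numpy, scipy, OpenCV 4.12 (cv2) and the standard library are available. Lean on these libraries where they do the work, as an engineer would, in place of code of your own. Each camera call takes 0.05 s, during which the arm holds its last target. There are 200 camera calls.

## Working session

There is one attempt and no reset: what is moved stays moved. The work goes in short steps, Python scripts to look and compute and a tool call to move; the robot and the scene stay as the last step left them, time stands still between calls to the robot, and variables do not carry over. Pictures are saved under pics/ and viewed, at most 10 in all, crops included, and the job is handed in when it is done.

Besides the shell and the picture viewer there is one more tool, called after "Request:" as a command line: name --pt "numbers of a row" for each row, then --argument value for the rest. apply_moves: Moves the arm, as the interface text tells. Its arguments: {"type":"object","properties":{"rows":{"type":"array","items":{"type":"array","items":{"type":"number"}}},"claw":{"type":"number"},"newtons":{"type":"number"}},"required":["rows"]}

```bash
mkdir -p pics; cat > h.py <<'E'
from bench import r
import numpy as np, cv2
from scipy.spatial.transform import Rotation as R
def rot(a):
    a=np.array(a,float)
    if a.shape==(3,3): return a
    return R.from_rotvec(a).as_matrix() if a.size==3 else R.from_quat(a).as_matrix()
def ray(f,p):
    K=np.array(f["intrinsics"]);d=np.linalg.inv(K)@[p[0],p[1],1]
    return np.array(f["eye"]),rot(f["attitude"])@(d*[1,-1,-1])
def onz(f,p,z):
    e,d=ray(f,p);return e+d*(z-e[2])/d[2]
def tri(obs):
    A=0;b=0
    for f,p in obs:
        e,d=ray(f,p);d/=np.linalg.norm(d);M=np.eye(3)-np.outer(d,d);A=A+M;b=b+M@e
    x=np.linalg.solve(A,b)
    res=[np.linalg.norm((np.eye(3)-np.outer(ray(f,p)[1],ray(f,p)[1])/np.dot(ray(f,p)[1],ray(f,p)[1]))@(x-np.array(f["eye"]))) for f,p in obs]
    return x,res
def proj(f,X):
    c=rot(f["attitude"]).T@(np.array(X)-f["eye"]);u=np.array(f["intrinsics"])@(c*[1,-1,-1]);return u[:2]/u[2]
E
python3 - <<'E'
from h import *
o=r.get_obs();print({k:np.round(v,3) for k,v in o.items()})
fs={n:r.grab_frame(n) for n in("side","top")}
for n,f in fs.items():
    cv2.imwrite(f"pics/{n}0.png",f["pixels"][:,:,::-1]); print(n,[k for k in f],np.round(f["intrinsics"],1).tolist(),np.round(f["eye"],3),np.round(f["attitude"],3).tolist())
for t in "cell slider_end keeper_seat keeper_ramp lever_pivot lever_tip bail_pivot bail_bar bail_tab coverslip_box brass_weight dust_cap".split():
    obs=[]
    for n,f in fs.items():
        l=r.landmark_of(f,t)
        if l: obs.append((f,l[0]["point"])); print(t,n,np.round(l[0]["point"],1),round(l[0]["conf"],2),end=" | ")
    print()
    if len(obs)==2: x,res=tri(obs);print("   ",np.round(x,4),np.round(res,4))
E
```

```text
{'clock': np.float64(0.0), 'joints': array([-1.454,  0.478,  0.022,  1.556, -0.012,  1.109, -0.083]), 'qvel': array([ 0.001, -0.001, -0.001, -0.002,  0.001,  0.001,  0.001]), 'tau': array([-1.0000e-03, -5.9645e+01,  1.6080e+00, -2.8120e+01,  1.2000e-02,
        9.0000e-03, -0.0000e+00]), 'tcp_pos': array([0.15 , 0.657, 0.202]), 'orientation': array([-3.520e-01, -3.122e+00,  3.000e-03]), 'contact_force': array([-0.495, -0.169,  0.013]), 'moment': array([ 0.029, -0.007,  0.005]), 'gripper_force': np.float64(0.0), 'grip_width': np.float64(0.085)}
side ['pixels', 'intrinsics', 'eye', 'attitude', 'shot'] [[435.6, 0.0, 320.6], [0.0, 435.6, 202.1], [0.0, 0.0, 1.0]] [0.465 0.6   0.646] [-0.022, 1.347, 2.836]
top ['pixels', 'intrinsics', 'eye', 'attitude', 'shot'] [[504.2, 0.0, 315.2], [0.0, 504.2, 194.7], [0.0, 0.0, 1.0]] [ 0.334 -0.067  0.956] [0.131, -0.123, -1.588]
cell side [319.2 238.1] 0.81 | cell top [312.1 200. ] 0.86 | 
    [ 0.4787 -0.0577  0.0127] [0.0011 0.0011]
slider_end side [320.5 200.8] 0.8 | slider_end top [367.7 199.8] 0.77 | 
    [ 0.4753 -0.1614  0.0289] [0.002 0.002]
ke
[... 494 characters left out ...]
de [318.7 226.1] 0.97 | bail_pivot top [296.3 191.8] 0.74 | 
    [ 0.4817 -0.0301  0.0726] [0.0022 0.0022]
bail_bar side [319.4 190.8] 0.75 | bail_bar top [319.6 188.6] 0.72 | 
    [ 0.4784 -0.0715  0.1275] [0.0008 0.0008]
bail_tab side [319.9 180.6] 0.61 | bail_tab top [324.8 186.7] 0.81 | 
    [ 0.4777 -0.0799  0.1461] [0.0012 0.0012]
coverslip_box side [309.4 309.2] 0.87 | coverslip_box top [223.5 189.4] 0.97 | 
    [0.5    0.113  0.0011] [0.0036 0.0036]
brass_weight side [344.6 231.1] 0.61 | brass_weight top [332.  229.4] 0.4 | 
    [ 0.4237 -0.0944 -0.002 ] [0.0013 0.0013]
dust_cap side [323.5 205.2] 0.73 | dust_cap top [297.1 234.1] 0.69 | 
    [ 0.4374 -0.0344  0.1172] [0.0325 0.0325]
```

View pics/side0.png

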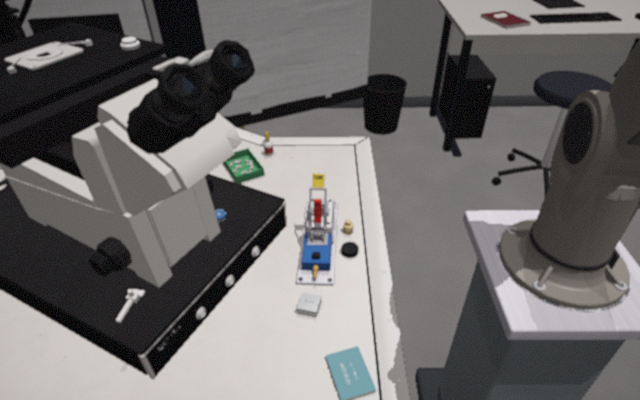

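View pics/top0.png

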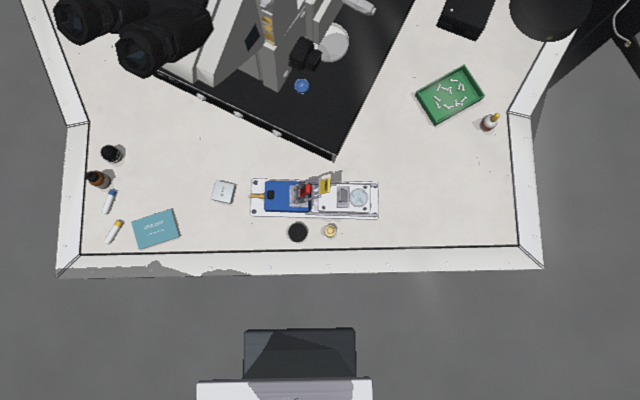

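```bash
cat > fit.py <<'E'
from h import *
from scipy.optimize import least_squares
def model(p):
    cx,cy,yaw,xe,xs,th,be=p
    c,s=np.cos(yaw),np.sin(yaw)
    W=lambda x,z:np.array([cx+c*x,cy+s*x,z])
    a=np.radians(20)-th; px,pz=-.029-.014*np.sin(th),.05+.014*np.cos(th); e=be+th
    q=lambda L,n=0:W(px+L*np.cos(e)-n*np.sin(e),pz+L*np.sin(e)+n*np.cos(e))
    return dict(cell=W(0,0),slider_end=W(xe,.021),keeper_seat=W(xs,.0425),keeper_ramp=W(xs+.006,.0505),lever_pivot=W(-.029,.05),
     lever_tip=W(-.029+.07*np.sin(a),.05+.07*np.cos(a)),bail_pivot=W(px,pz),bail_bar=q(.078),bail_tab=q(.097,.002))
def fit(frames,p0=(.479,-.06,-1.59,.105,.06,.05,.9)):
    obs=[]
    for f in frames:
        for t in model(p0):
            l=r.landmark_of(f,t)
            if l and l[0]["conf"]>.3: obs.append((f,t,np.array(l[0]["point"]),l[0]["conf"]))
    fun=lambda p:np.concatenate([(proj(f,model(p)[t])-u)*c for f,t,u,c in obs])
    s=least_squares(fun,p0,loss="soft_l1",x_scale=[.01,.01,.05,.01,.01,.1,.1])
    return s.x,[(t,np.round(proj(f,model(s.x)[t])-u,1).tolist()) for f,t,u,c in obs],np.sqrt(np.diag(np.linalg.pinv(s.jac.T@s.jac)))
E
python3 - <<'E'
from fit import *
F=[r.grab_frame(n) for n in("side","top","side","top")]
x,res,sd=fit(F);print(np.round(x,4),np.round(sd,4));print(res)
for n,p in(("corner",[(285,215),(335,158)]),("eyepiece",[(177,85),(130,55)]),("nearcorner",[(150,372),(165,75)])):
    print(n,np.round(tri(list(zip(F[:2],p))),3) if 0 else tri(list(zip(F[:2],p))))
for t in("brass_weight","dust_cap"):
    for f in F[:2]: l=r.landmark_of(f,t); print(t,[(np.round(q["point"]).tolist(),round(q["conf"],2),np.round(onz(f,q["point"],0),3).tolist()) for q in l[:2]])
o=r.get_obs();T=rot(o["orientation"]);print(T.round(3).tolist())
E
```

```text
[ 0.481  -0.0639 -1.6354  0.1008  0.0515  0.1547  0.8787] [0.0007 0.0015 0.0135 0.0026 0.002  0.0648 0.0729]
[('cell', [0.7, 2.1]), ('slider_end', [0.2, 2.7]), ('keeper_seat', [-2.9, 1.3]), ('keeper_ramp', [2.1, 3.2]), ('lever_pivot', [-3.4, 42.2]), ('lever_tip', [1.4, -0.3]), ('bail_pivot', [-0.4, 2.6]), ('bail_bar', [-0.0, -2.7]), ('bail_tab', [-2.3, 2.5]), ('cell', [1.8, -0.9]), ('slider_end', [0.9, 0.1]), ('keeper_seat', [-1.1, 0.2]), ('keeper_ramp', [1.1, -0.3]), ('lever_tip', [-3.5, 1.7]), ('bail_pivot', [3.9, -0.6]), ('bail_bar', [0.5, -3.1]), ('bail_tab', [-0.4, 2.7]), ('cell', [2.1, 1.5]), ('slider_end', [0.6, -0.0]), ('keeper_seat', [-0.1, -1.0]), ('keeper_ramp', [-0.9, -0.6]), ('lever_pivot', [1.3, 0.4]), ('lever_tip', [1.0, 4.7]), ('bail_pivot', [2.5, 0.7]), ('bail_bar', [-3.1, -1.6]), ('bail_tab', [-1.3, 0.1]), ('cell', [-0.4, -1.1]), ('slider_end', [-1.2, 2.3]), ('keeper_seat', [-0.6, -0.0]), ('keeper_ramp', [1.1, -1.1]), ('lever_pivot', [-0.1, 0.7]), ('lever_tip', [7.1, -1.5]), ('bail_pivot', [4.0, 1.3]), ('bail_bar', [3.0, 0.4]), ('bail_tab', [-1.6, 2.7])]
corner (array([ 0.55227556, -0.10212096,  0.03903622]), [np.float64(0.0003566717252595465), np.float64(0.000356671725259373)])
eyepiece (array([0.60695977, 0.14327276, 0.43338857]), [np.float64(0.024777850876701007), np.float64(0.024777850876700966)])
nearcorner (array([ 0.74450748,  0.23340796, -0.00204845]), [np.float64(0.004297564495374921), np.float64(0.004297564495374727)])
brass_weight [([350.0, 230.0], 0.64, [0.413, -0.095, 0.0])]
brass_weight [([332.0, 231.0], 0.49, [0.42, -0.093, 0.0]), ([298.0, 237.0], 0.47, [0.409, -0.029, 0.0])]
dust_cap [([350.0, 253.0], 0.48, [0.416, -0.028, 0.0])]
dust_cap [([297.0, 234.0], 0.64, [0.415, -0.028, 0.0])]
[[-0.975, 0.223, -0.0], [0.223, 0.975, -0.0], [0.0, -0.0, -1.0]]
```

```bash
cat >> fit.py <<'E'
def collect(n,names=("side","top")):
    obs=[]
    for _ in range(n):
        for f in [r.grab_frame(k) for k in names]:
            for t in model([0]*7):
                l=r.landmark_of(f,t)
                if l and l[0]["conf"]>.3: obs.append((f,t,np.array(l[0]["point"]),l[0]["conf"]))
    return obs
def fit2(obs,p0=(.48,-.062,-1.6,.105,.06,.05,.9),lo=(.4,-.1,-1.8,.08,.03,0,-.6),hi=(.55,0,-1.4,.15,.1,.12,1.3)):
    fun=lambda p:np.concatenate([(proj(f,model(p)[t])-u)*c for f,t,u,c in obs])
    s=least_squares(fun,p0,loss="soft_l1",bounds=(lo,hi),x_scale=[.01,.01,.05,.01,.01,.1,.1])
    R_={}
    for f,t,u,c in obs: R_.setdefault((t,round(f["eye"][1],1)),[]).append(proj(f,model(s.x)[t])-u)
    return s.x,{k:np.median(v,0).round(1).tolist() for k,v in R_.items()},np.sqrt(np.diag(np.linalg.pinv(s.jac.T@s.jac)))
E
python3 - <<'E'
from fit import *
import pickle
obs=collect(8)
x,res,sd=fit2(obs);print(np.round(x,4),np.round(sd,4));print(res)
f=r.grab_frame("top");pts=[]
for a in(-.121,.121):
    for b in(-.036,.036):
        c,s=np.cos(x[2]),np.sin(x[2]); pts.append(proj(f,[x[0]+c*a-s*b,x[1]+s*a+c*b,.008]))
im=cv2.resize(f["pixels"][150:250,230:400,::-1],None,fx=4.5,fy=4.5,interpolation=cv2.INTER_CUBIC)
for p in pts: cv2.circle(im,tuple(int(v) for v in ((p-[230,150]+.5)*4.5)),3,(0,0,255),1)
for t,X in model(x).items():
    cv2.circle(im,tuple(int(v) for v in ((proj(f,X)-[230,150]+.5)*4.5)),3,(0,255,0),1)
cv2.imwrite("pics/c1.png",im);np.save("p.npy",x)
E
```

```text
[ 0.4818 -0.0623 -1.6414  0.1022  0.0549  0.0775  0.9462] [0.0003 0.0007 0.0073 0.0013 0.0011 0.0173 0.02  ]
{('cell', np.float64(0.6)): [0.3, 1.5], ('slider_end', np.float64(0.6)): [-0.9, 0.6], ('keeper_seat', np.float64(0.6)): [0.4, -1.6], ('keeper_ramp', np.float64(0.6)): [-0.5, 0.3], ('lever_pivot', np.float64(0.6)): [0.1, -0.2], ('lever_tip', np.float64(0.6)): [0.3, 0.5], ('bail_pivot', np.float64(0.6)): [-1.0, 2.6], ('bail_bar', np.float64(0.6)): [-1.5, -1.2], ('bail_tab', np.float64(0.6)): [-0.8, -0.1], ('cell', np.float64(-0.1)): [2.5, -0.2], ('slider_end', np.float64(-0.1)): [0.5, 0.6], ('keeper_seat', np.float64(-0.1)): [-1.0, 0.8], ('keeper_ramp', np.float64(-0.1)): [1.2, -2.1], ('lever_pivot', np.float64(-0.1)): [-0.1, 1.1], ('lever_tip', np.float64(-0.1)): [-0.2, 0.1], ('bail_pivot', np.float64(-0.1)): [1.8, 0.4], ('bail_bar', np.float64(-0.1)): [-0.6, -1.9], ('bail_tab', np.float64(-0.1)): [0.4, 1.9]}
```

View pics/c1.png

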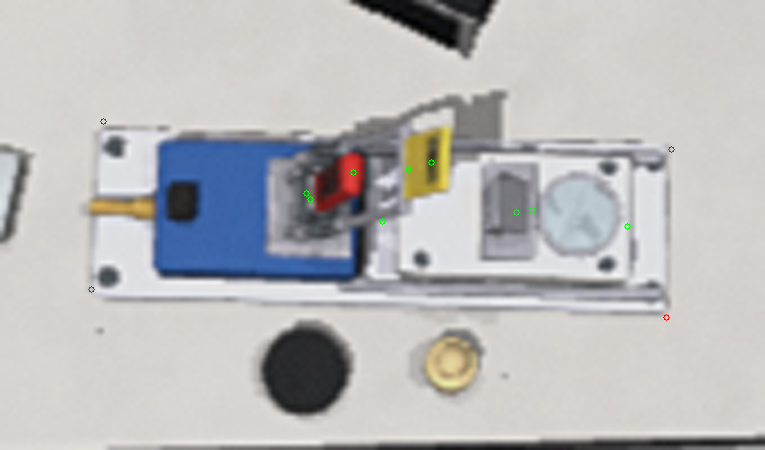

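```bash
cat > refit.py <<'E'
from fit import *
import fit as F_
base=F_.model
def model2(p):
    d=base(p);cx,cy,yaw,xe=p[:4];c,s=np.cos(yaw),np.sin(yaw)
    W=lambda x,y,z:np.array([cx+c*x-s*y,cy+s*x+c*y,z])
    for i,(a,b) in enumerate([(-.121,.036),(-.121,-.036),(.121,.036),(.121,-.036)]): d[f"k{i}"]=W(a,b,.008)
    d["bl"]=W(-.093,0,.034);d["we"]=W(xe,0,.034);d["wl"]=W(xe-.096,0,.034);return d
obs=collect(8)
F_.model=model2
f=r.grab_frame("top")
for n,u in dict(k0=(100,127),k1=(92,297),k2=(668,150),k3=(663,312),bl=(157,207),we=(632,220),wl=(400,217)).items():
    obs.append((f,n,np.array(u)/4.5-.5+[230,150],4))
x,res,sd=fit2(obs);print(np.round(x,4),np.round(sd,4));print(res);np.save("p.npy",x)
print({k:v.round(4).tolist() for k,v in model2(x).items()})
E
python3 refit.py
```

```text
[ 0.4809 -0.0615 -1.626   0.1037  0.0563  0.076   0.928 ] [0.0002 0.0003 0.0028 0.0005 0.0009 0.0153 0.0202]
{('cell', np.float64(0.6)): [2.0, 2.2], ('slider_end', np.float64(0.6)): [-0.1, 0.6], ('keeper_seat', np.float64(0.6)): [-0.9, -0.9], ('keeper_ramp', np.float64(0.6)): [-0.9, 0.3], ('lever_pivot', np.float64(0.6)): [0.1, 1.1], ('lever_tip', np.float64(0.6)): [0.9, 0.4], ('bail_pivot', np.float64(0.6)): [-0.8, 1.7], ('bail_bar', np.float64(0.6)): [-1.3, -0.5], ('bail_tab', np.float64(0.6)): [0.7, -1.4], ('cell', np.float64(-0.1)): [2.3, -1.5], ('slider_end', np.float64(-0.1)): [1.0, 0.6], ('keeper_seat', np.float64(-0.1)): [-1.1, 0.3], ('keeper_ramp', np.float64(-0.1)): [1.7, -2.1], ('lever_pivot', np.float64(-0.1)): [-1.1, 2.2], ('lever_tip', np.float64(-0.1)): [-0.6, 0.3], ('bail_pivot', np.float64(-0.1)): [1.2, 0.5], ('bail_bar', np.float64(-0.1)): [0.1, -0.7], ('bail_tab', np.float64(-0.1)): [-0.6, 1.8], ('k0', np.float64(-0.1)): [0.0, 0.2], ('k1', np.float64(-0.1)): [-0.3, -0.2], ('k2', np.float64(-0.1)): [0.1, -0.7], ('k3', np.float64(-0.1)): [0.7, 0.8], ('bl', np.float64(-0.1)): [-0.5, -0.7], ('we', np.float64(-0.1)): [0.1, -0.0], ('wl', np.float64(-0.1)): [-0.2, -1.1]}
{'cell': [0.4809, -0.0615, 0.0], 'slider_end': [0.4752, -0.165, 0.021], 'keeper_seat': [0.4778, -0.1177, 0.0425], 'keeper_ramp': [0.4775, -0.1237, 0.0505], 'lever_pivot': [0.4825, -0.0325, 0.05], 'lever_tip': [0.4815, -0.0514, 0.1174], 'bail_pivot': [0.4826, -0.0315, 0.064], 'bail_bar': [0.4802, -0.0733, 0.1298], 'bail_tab': [0.4798, -0.0818, 0.1469], 'k0': [0.5235, 0.0573, 0.008], 'k1': [0.4516, 0.0613, 0.008], 'k2': [0.5102, -0.1843, 0.008], 'k3': [0.4383, -0.1803, 0.008], 'bl': [0.486, 0.0314, 0.034], 'we': [0.4752, -0.165, 0.034], 'wl': [0.4805, -0.0691, 0.034]}
```

```bash
cat > plan.py <<'E'
from h import *
import json,sys
p=np.load("p.npy");yaw=p[2]
RC=np.array([[np.cos(yaw),-np.sin(yaw),0],[np.sin(yaw),np.cos(yaw),0],[0,0,1]])
C0=np.array([p[0],p[1],0])
RT=RC@np.diag([-1.,1,-1])
cell=lambda *v:C0+RC@np.array(v)
def state():
    o=r.get_obs();q=RC.T@(np.array(o["tcp_pos"])-C0);f=RC.T@np.array(o["contact_force"])
    return o,q,f
E
python3 - <<'E'
from plan import *
fs=[r.grab_frame("side"),r.grab_frame("top")]
for a in([(233,60),(140,55)],[(177,92),(80,18)]): print(tri(list(zip(fs,a))))
o,q,f=state();P=np.array(o["tcp_pos"]);T=rot(o["orientation"])
rv=R.from_matrix(T.T@RT).as_rotvec();print(P,T,"turn/90",rv/(np.pi/2))
for w in([.40,.42,.21],[.44,.2,.21],[.44,0,.21],cell(.145,0,.2)):
    print(np.round(w,3),np.round(T.T@(w-P)/.25,3))
E
```

```text
(array([0.56839358, 0.11549104, 0.45989585]), [np.float64(0.0011653402778950379), np.float64(0.0011653402778950528)])
(array([0.6155035, 0.1842473, 0.4534253]), [np.float64(0.0014175462184733041), np.float64(0.0014175462184731135)])
[0.15046308 0.65804418 0.20302378] [[-9.74840655e-01  2.22902888e-01 -1.35377210e-07]
 [ 2.22902888e-01  9.74840653e-01  5.99685773e-05]
 [ 1.34991403e-05  5.84296312e-05 -9.99999998e-01]] turn/90 [ 2.48815944e-05 -3.32001296e-05  8.92035773e-01]
[0.4  0.42 0.21] [-1.185 -0.706 -0.028]
[0.44 0.2  0.21] [-1.537 -1.528 -0.028]
[0.44 0.   0.21] [-1.716 -2.308 -0.028]
[ 0.473 -0.206  0.2  ] [-2.028 -3.083  0.012]
```

Request:
apply_moves --pt "-0.19 -0.12 0 0 0 0.09" --pt "-0.38 -0.24 0 0 0 0.18" --pt "-0.57 -0.36 0 0 0 0.27" --pt "-0.76 -0.48 0 0 0 0.36" --pt "-0.96 -0.6 0 0 0 0.45" --claw 0

```text
clock: 20.32
tcp_pos: [0.352, 0.4571, 0.2033]
orientation: [-1.417, -2.804, -0.001]
contact_force: [0.5, 1.1, 0.0]
grip_width: -0.0
gripper_force: 0.0
```

Request:
apply_moves --pt "-0.2 -0.08 0 0 0 0.09" --pt "-0.39 -0.16 0 0 0 0.18" --pt "-0.59 -0.24 0 0 0 0.27" --pt "-0.78 -0.32 0 0 0 0.36" --pt "-0.98 -0.41 0 0 0 0.442"

```text
clock: 20.95
tcp_pos: [0.4153, 0.1991, 0.2033]
orientation: [-2.286, -2.155, -0.002]
contact_force: [0.2, -0.1, -0.1]
grip_width: -0.0001
gripper_force: 0.0
```

Request:
apply_moves --pt "-0.2 0.02 0 0 0 0" --pt "-0.4 0.04 0 0 0 0" --pt "-0.6 0.06 0 0 0 0" --pt "-0.8 0.08 0 0 0 0" --pt "-1 0.1 0 0 0 0"

```text
clock: 21.58
tcp_pos: [0.4261, -0.052, 0.2034]
orientation: [2.281, 2.159, 0.002]
contact_force: [1.5, 0.3, 0.4]
grip_width: -0.0003
gripper_force: 0.0
```

Request:
apply_moves --pt "-0.2 0.08 0 0 0 0" --pt "-0.4 0.16 0 0 0 0" --pt "-0.6 0.22 0.2 0 0 0" --pt "-0.6 0.22 0.4 0 0 0" --pt "-0.6 0.22 0.55 0 0 0"

```text
clock: 22.2
tcp_pos: [0.4718, -0.2042, 0.0632]
orientation: [-2.283, -2.157, 0.003]
contact_force: [-0.0, 0.5, -0.0]
grip_width: -0.0001
gripper_force: 0.0
```

```bash
cat > st.py <<'E'
from plan import *
o,q,f=state();print("t",o["clock"],"cell",q.round(4),"f",f.round(1),"turnerr/90",(R.from_matrix(rot(o["orientation"]).T@RT).as_rotvec()/(np.pi/2)).round(4),np.round(o["joints"],2))
E
python3 st.py
```

```text
t 22.2 cell [ 0.143  -0.0012  0.0632] f [-0.5 -0.  -0. ] turnerr/90 [-0.0012  0.0003 -0.0011] [-0.25  0.49  0.68  2.09 -0.47  0.72  0.68]
```

Request:
apply_moves --pt "0 0 0.18 0 0 0" --pt "0.06 0 0.18 0 0 0" --pt "0.1 0 0.18 0 0 0" --pt "0.11 0 0.18 0 0 0" --pt "0.12 0 0.18 0 0 0"

```text
clock: 22.82
tcp_pos: [0.4754, -0.173, 0.0218]
orientation: [2.28, 2.159, 0.003]
contact_force: [-0.1, 0.7, 0.1]
grip_width: -0.0003
gripper_force: 0.0
```

Request:
apply_moves --pt "0.008 0 0 0 0 0" --pt "0.016 0 0 0 0 0" --pt "0.024 0 0 0 0 0"

```text
clock: 23.2
tcp_pos: [0.4747, -0.1674, 0.0206]
orientation: [2.282, 2.159, 0.0]
contact_force: [-0.2, 0.4, 0.6]
grip_width: -0.0003
gripper_force: 0.0
```

Request:
apply_moves --pt "0.008 0 0 0 0 0" --pt "0.016 0 0 0 0 0" --pt "0.024 0 0 0 0 0"

```text
clock: 23.58
tcp_pos: [0.475, -0.1612, 0.0205]
orientation: [-2.282, -2.159, 0.0]
contact_force: [0.3, -0.4, 0.3]
grip_width: -0.0
gripper_force: 0.0
```

```bash
python3 st.py; python3 - <<'E'
from plan import *
f=r.grab_frame("top")
im=cv2.resize(f["pixels"][150:250,230:400,::-1],None,fx=4.5,fy=4.5,interpolation=cv2.INTER_CUBIC);cv2.imwrite("pics/c2.png",im)
E
```

```text
t 23.575 cell [ 0.0999 -0.0004  0.0205] f [0.4 0.4 0.3] turnerr/90 [-0. -0. -0.] [-0.28  0.54  0.62  2.14 -0.54  0.62  0.67]
```

View pics/c2.png

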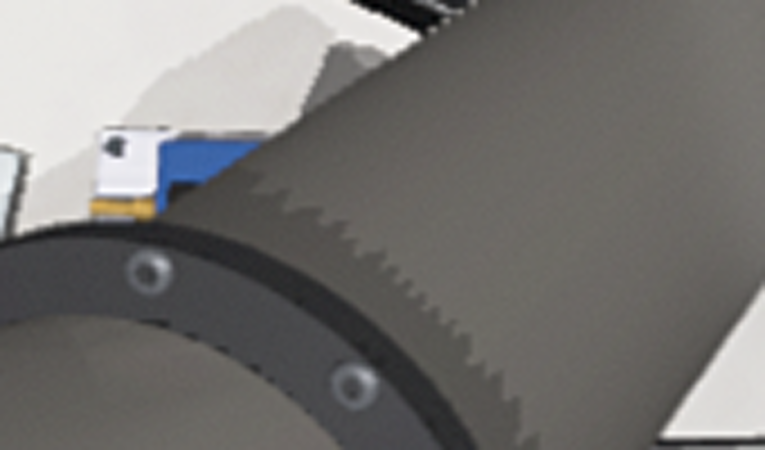

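Request:
apply_moves --pt "0.008 0 0 0 0 0" --pt "0.016 0 0 0 0 0"

```text
clock: 23.88
tcp_pos: [0.4752, -0.1572, 0.0205]
orientation: [2.282, 2.159, 0.0]
contact_force: [0.1, -0.9, -0.1]
grip_width: 0.0004
gripper_force: 0.0
```

```bash
python3 st.py; python3 - <<'E'
from plan import *
f=r.grab_frame("side")
im=cv2.resize(f["pixels"][150:290,260:400,::-1],None,fx=4.2,fy=4.2,interpolation=cv2.INTER_CUBIC);cv2.imwrite("pics/c3.png",im)
E
```

```text
t 23.875 cell [ 0.0959 -0.0004  0.0205] f [ 0.9  0.2 -0.1] turnerr/90 [ 0. -0. -0.] [-0.29  0.54  0.62  2.14 -0.54  0.62  0.66]
```

View pics/c3.png

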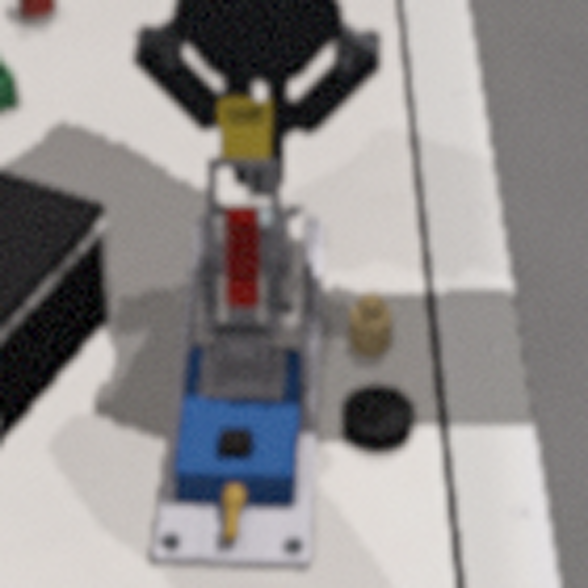

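Request:
apply_moves --pt "0.008 0 0 0 0 0" --pt "0.012 0 0 0 0 0"

```text
clock: 24.18
tcp_pos: [0.4754, -0.1542, 0.0205]
orientation: [-2.282, -2.159, -0.0]
contact_force: [1.0, -0.5, 0.2]
grip_width: 0.0002
gripper_force: 0.0
```

Request:
apply_moves --pt "0.006 0 0 0 0 0" --pt "0.01 0 0 0 0 0"

```text
clock: 24.42
tcp_pos: [0.4755, -0.1518, 0.0205]
orientation: [-2.282, -2.159, -0.0]
contact_force: [0.4, -0.6, -0.1]
grip_width: -0.0001
gripper_force: 0.0
```

Request:
apply_moves --pt "0.006 0 0 0 0 0" --pt "0.01 0 0 0 0 0"

```text
clock: 24.68
tcp_pos: [0.4757, -0.1492, 0.0205]
orientation: [-2.282, -2.159, -0.0]
contact_force: [0.5, -0.0, -0.3]
grip_width: 0.0001
gripper_force: 0.0
```

Request:
apply_moves --pt "0.006 0 0 0 0 0" --pt "0.01 0 0 0 0 0"

```text
clock: 24.92
tcp_pos: [0.4758, -0.1467, 0.0205]
orientation: [-2.282, -2.159, -0.0]
contact_force: [0.7, -0.4, -0.2]
grip_width: 0.0002
gripper_force: 0.0
```

Request:
apply_moves --pt "0.006 0 0 0 0 0" --pt "0.01 0 0 0 0 0"

```text
clock: 25.18
tcp_pos: [0.4759, -0.1443, 0.0205]
orientation: [-2.282, -2.159, -0.0]
contact_force: [1.0, 0.0, 0.2]
grip_width: -0.0003
gripper_force: 0.0
```

```bash
python3 st.py; python3 - <<'E'
from plan import *
f=r.grab_frame("side")
for t in("keeper_seat","keeper_ramp","slider_end"):
    print(t,[(np.round(l["point"],1),round(l["conf"],2)) for l in r.landmark_of(f,t)[:2]])
for x in(.046,.056): print(x,proj(f,cell(x,0,.0425)),proj(f,cell(x+.006,0,.0505)),proj(f,cell(x+.0474,0,.021)))
im=cv2.resize(f["pixels"][170:240,290:350,::-1],None,fx=8,fy=8,interpolation=cv2.INTER_CUBIC);cv2.imwrite("pics/c4.png",im)
E
```

```text
t 25.175 cell [ 0.0829 -0.0004  0.0205] f [-0.1  1.   0.2] turnerr/90 [-0. -0.  0.] [-0.32  0.54  0.62  2.15 -0.54  0.61  0.63]
keeper_seat [(array([320.5, 206.6]), 0.65)]
keeper_ramp [(array([319.7, 204.9]), 0.76)]
slider_end [(array([320.1, 202. ]), 0.77), (array([314.9, 233.8]), 0.41)]
0.046 [319.79482568 211.93276225] [319.91147374 207.258757  ] [321.22331277 205.54167239]
0.056 [320.07880479 208.92088351] [320.19461592 204.28409919] [321.48168017 202.73289203]
```

View pics/c4.png

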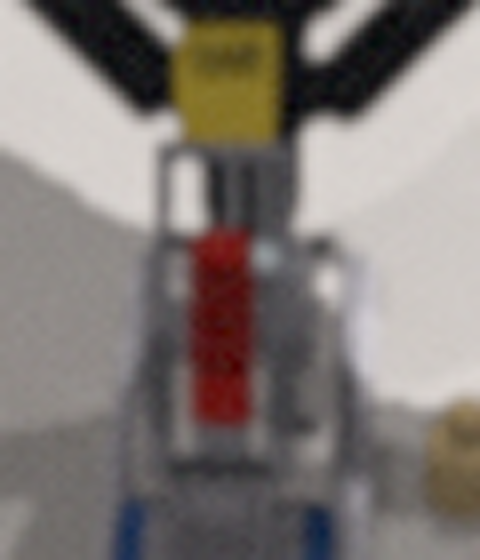

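Request:
apply_moves --pt "0.006 0 0 0 0 0" --pt "0.01 0 0 0 0 0"

```text
clock: 25.62
tcp_pos: [0.476, -0.1418, 0.0205]
orientation: [-2.282, -2.159, -0.0]
contact_force: [-0.1, 0.3, 0.1]
grip_width: 0.0001
gripper_force: 0.0
```

Request:
apply_moves --pt "0.006 0 0 0 0 0" --pt "0.01 0 0 0 0 0"

```text
clock: 25.88
tcp_pos: [0.4762, -0.1392, 0.0205]
orientation: [-2.282, -2.159, -0.0]
contact_force: [1.0, -0.9, -0.8]
grip_width: -0.0
gripper_force: 0.0
```

Request:
apply_moves --pt "0.006 0 0 0 0 0" --pt "0.01 0 0 0 0 0"

```text
clock: 26.12
tcp_pos: [0.4763, -0.1367, 0.0205]
orientation: [-2.282, -2.159, -0.0]
contact_force: [0.1, -0.9, 0.4]
grip_width: -0.0003
gripper_force: 0.0
```

Request:
apply_moves --pt "0.006 0 0 0 0 0" --pt "0.01 0 0 0 0 0"

```text
clock: 26.38
tcp_pos: [0.4765, -0.1343, 0.0205]
orientation: [-2.282, -2.159, 0.0]
contact_force: [0.2, 0.6, 0.5]
grip_width: 0.0001
gripper_force: 0.0
```

Request:
apply_moves --pt "-0.12 0 0 0 0 0" --pt "-0.24 0 0 0 0 0" --pt "-0.4 0 -0.2 0 0 0" --pt "-0.6 0 -0.4 0 0 0" --pt "-0.8 0 -0.5 0 0 0"

```text
clock: 27.0
tcp_pos: [0.4663, -0.3326, 0.1462]
orientation: [2.279, 2.16, 0.002]
contact_force: [1.5, 0.7, -0.6]
grip_width: 0.0001
gripper_force: 0.0
```

```bash
python3 st.py; python3 - <<'E'
from plan import *
f=r.grab_frame("top");g=r.grab_frame("side")
a=cv2.resize(f["pixels"][150:250,230:400,::-1],None,fx=4.5,fy=4.5,interpolation=cv2.INTER_CUBIC)
cv2.imwrite("pics/c5.png",a)
E
```

```text
t 27.0 cell [0.2715 0.0003 0.1462] f [-0.8  1.5 -0.6] turnerr/90 [ 0.0012 -0.      0.0011] [-0.06  0.46  0.76  1.9  -0.39  0.93  0.83]
```

View pics/c5.png

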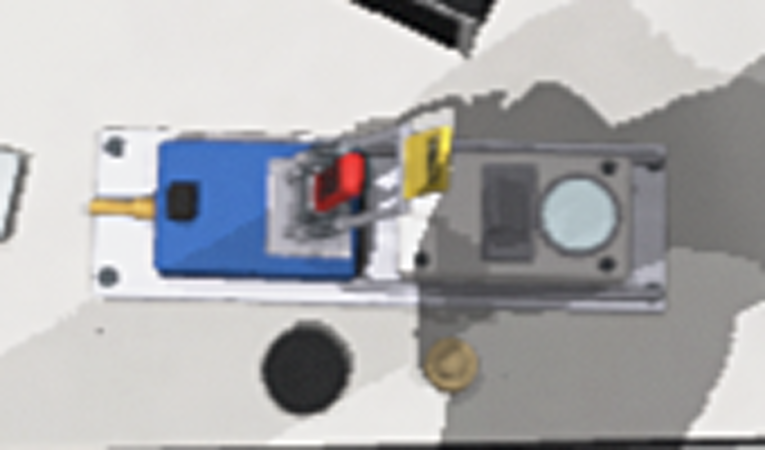

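```bash
python3 - <<'E'
from plan import *
o,q,_=state();P=np.array(o["tcp_pos"]);T=rot(o["orientation"]);ims=[]
for n in("top","side"):
    f=r.grab_frame(n);u=proj(f,P);v=proj(f,P-.06*T[:,2]);print(n,u,v)
    c=np.round(u-[45,55] if n=="side" else u-[45,75]).astype(int);s=f["pixels"][c[1]:c[1]+130,c[0]:c[0]+90,::-1];print(c)
    im=cv2.resize(s,None,fx=4.4,fy=4.4,interpolation=cv2.INTER_CUBIC)
    for w,col in((u,(0,0,255)),(v,(0,255,0))): cv2.circle(im,tuple(int(k) for k in (w-c+.5)*4.4),5,col,1)
    ims.append(im[:570])
h=min(i.shape[0] for i in ims);cv2.imwrite("pics/c6.png",np.hstack([i[:h] for i in ims]))
E
```

```text
top [485.41490066 191.22233029] [498.17031877 184.81495749]
[440 116]
side [325.13743755 115.11979356] [325.12191194  91.78278342]
[280  60]
```

View pics/c6.png

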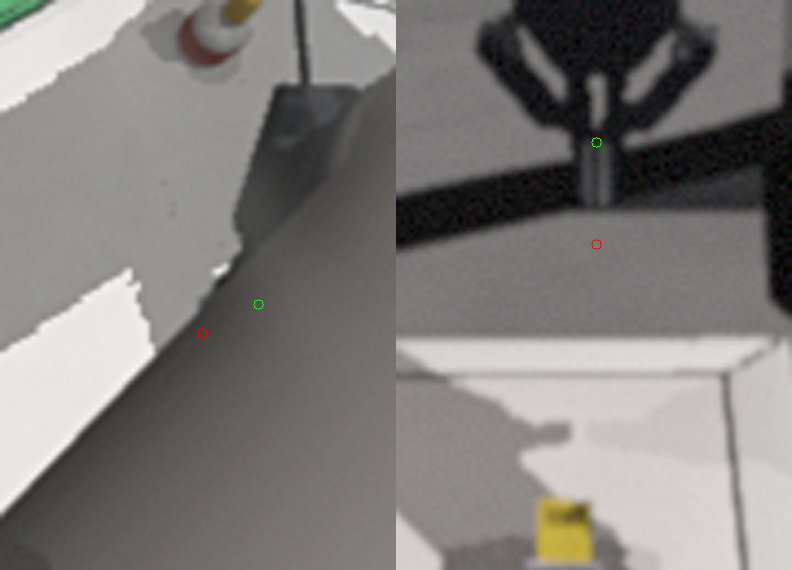

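Request:
apply_moves --pt "0 0 0.2 0 0 0" --pt "0 0 0.4 0 0 0" --pt "0 0 0.5 0 0 0" --pt "0 0 0.55 0 0 0" --pt "0 0 0.57 0 0 0"

```text
clock: 27.82
tcp_pos: [0.4655, -0.3307, 0.001]
orientation: [-2.28, -2.159, 0.0]
contact_force: [0.5, 0.0, 0.2]
grip_width: 0.0003
gripper_force: 0.0
```

Request:
apply_moves --pt "0 0 0.008 0 0 0" --pt "0 0 0.016 0 0 0"

```text
clock: 28.08
tcp_pos: [0.4663, -0.332, -0.0016]
orientation: [2.281, 2.158, 0.001]
contact_force: [0.8, -0.8, -0.5]
grip_width: -0.0001
gripper_force: 0.0
```

Request:
apply_moves --pt "0 0 0.008 0 0 0" --pt "0 0 0.016 0 0 0"

```text
clock: 28.32
tcp_pos: [0.4658, -0.3318, -0.0061]
orientation: [2.281, 2.159, 0.0]
contact_force: [-0.6, -0.2, -0.1]
grip_width: 0.0001
gripper_force: 0.0
```

Confirmed: the real fingertip is above the reported TCP (no contact at z = −6 mm). Feel for the table.

Request:
apply_moves --pt "0 0 0.012 0 0 0" --pt "0 0 0.024 0 0 0"

```text
clock: 28.58
tcp_pos: [0.4656, -0.3317, -0.0125]
orientation: [-2.282, -2.159, -0.0]
contact_force: [0.4, 0.4, -0.0]
grip_width: -0.0
gripper_force: 0.0
```

Request:
apply_moves --pt "0 0 0.008 0 0 0" --pt "0 0 0.012 0 0 0"

```text
clock: 28.82
tcp_pos: [0.4655, -0.3317, -0.0155]
orientation: [-2.282, -2.159, 0.0]
contact_force: [0.5, 0.5, 0.0]
grip_width: -0.0001
gripper_force: 0.0
```

Request:
apply_moves --pt "0 0 0.006 0 0 0" --pt "0 0 0.008 0 0 0"

```text
clock: 29.08
tcp_pos: [0.4656, -0.3317, -0.0174]
orientation: [-2.282, -2.159, -0.0]
contact_force: [0.2, 0.7, -0.1]
grip_width: 0.0003
gripper_force: 0.0
```

Request:
apply_moves --pt "0 0 0.006 0 0 0" --pt "0 0 0.008 0 0 0"

```text
clock: 29.32
tcp_pos: [0.4656, -0.3317, -0.0194]
orientation: [-2.282, -2.159, -0.0]
contact_force: [-0.2, 0.7, -0.3]
grip_width: 0.0004
gripper_force: 0.0
```

Request:
apply_moves --pt "0 0 0.006 0 0 0" --pt "0 0 0.008 0 0 0"

```text
clock: 29.58
tcp_pos: [0.4655, -0.3317, -0.0215]
orientation: [-2.282, -2.159, 0.0]
contact_force: [0.8, 0.4, 0.5]
grip_width: 0.0001
gripper_force: 0.0
```

Request:
apply_moves --pt "0 0 0.004 0 0 0" --pt "0 0 0.006 0 0 0"

```text
clock: 29.82
tcp_pos: [0.4656, -0.3317, -0.0229]
orientation: [-2.282, -2.159, -0.0]
contact_force: [-0.6, -0.9, -0.0]
grip_width: -0.0
gripper_force: 0.0
```

Request:
apply_moves --pt "0 0 0.004 0 0 0" --pt "0 0 0.006 0 0 0"

```text
clock: 30.08
tcp_pos: [0.4656, -0.3317, -0.0244]
orientation: [-2.282, -2.159, -0.0]
contact_force: [-0.5, 0.6, -0.0]
grip_width: -0.0
gripper_force: 0.0
```

Request:
apply_moves --pt "0 0 0.006 0 0 0" --pt "0 0 0.008 0 0 0"

```text
clock: 30.32
tcp_pos: [0.4655, -0.3317, -0.0265]
orientation: [-2.282, -2.159, 0.0]
contact_force: [0.3, 0.3, 0.3]
grip_width: 0.0001
gripper_force: 0.0
```

Request:
apply_moves --pt "0 0 0.006 0 0 0" --pt "0 0 0.008 0 0 0"

```text
clock: 30.58
tcp_pos: [0.4656, -0.3317, -0.0281]
orientation: [-2.282, -2.159, -0.0]
contact_force: [-1.1, 1.7, 7.9]
grip_width: 0.0001
gripper_force: 3.7
```

Request:
apply_moves --pt "0 0 -0.08 0 0 0" --pt "0.2 0 -0.08 0 0 0" --pt "0.4 0 -0.08 0 0 0" --pt "0.55 0 -0.08 0 0 0" --pt "0.6 0 -0.08 0 0 0"

```text
clock: 31.2
tcp_pos: [0.4746, -0.1794, -0.0075]
orientation: [-2.278, -2.163, -0.002]
contact_force: [0.4, -0.6, -0.0]
grip_width: 0.0001
gripper_force: 0.0
```

Request:
apply_moves --pt "0.01 0 0 0 0 0" --pt "0.02 0 0 0 0 0" --pt "0.03 0 0 0 0 0"

```text
clock: 31.58
tcp_pos: [0.4742, -0.176, -0.0081]
orientation: [2.283, 2.156, -0.001]
contact_force: [-0.4, -1.9, 1.2]
grip_width: 0.0002
gripper_force: 1.4
```

```bash
python3 st.py
```

```text
t 31.575 cell [ 0.1147 -0.0004 -0.0081] f [ 1.9 -0.3  1.2] turnerr/90 [ 0.0003  0.0007 -0.0014] [-0.23  0.6   0.59  2.14 -0.61  0.57  0.75]
```

Request:
apply_moves --pt "0.008 0 0 0 0 0" --pt "0.016 0 0 0 0 0" --pt "0.024 0 0 0 0 0"

```text
clock: 31.95
tcp_pos: [0.4746, -0.1688, -0.0083]
orientation: [2.282, 2.158, -0.0]
contact_force: [-0.6, -1.1, 1.5]
grip_width: 0.0004
gripper_force: 1.1
```

Request:
apply_moves --pt "0.006 0 0 0 0 0" --pt "0.01 0 0 0 0 0"

```text
clock: 32.2
tcp_pos: [0.4748, -0.1658, -0.0083]
orientation: [-2.282, -2.159, 0.0]
contact_force: [-1.0, -2.2, 0.8]
grip_width: -0.0
gripper_force: 1.0
```

Request:
apply_moves --pt "0.004 0 0 0 0 0" --pt "0.008 0 0 0 0 0"

```text
clock: 32.45
tcp_pos: [0.4748, -0.1639, -0.0084]
orientation: [-2.282, -2.159, 0.0]
contact_force: [-0.6, -2.4, 0.9]
grip_width: -0.0004
gripper_force: 1.0
```

Request:
apply_moves --pt "0.004 0 0 0 0 0" --pt "0.006 0 0 0 0 0"

```text
clock: 32.7
tcp_pos: [0.4749, -0.1636, -0.0083]
orientation: [2.282, 2.157, -0.001]
contact_force: [-0.9, -6.2, 0.5]
grip_width: 0.0002
gripper_force: 3.1
```

Request:
apply_moves --pt "0.003 0 0 0 0 0" --pt "0.005 0 0 0 0 0"

```text
clock: 32.95
tcp_pos: [0.4749, -0.1637, -0.0082]
orientation: [2.281, 2.155, -0.003]
contact_force: [-1.6, -9.3, -1.3]
grip_width: 0.0005
gripper_force: 4.7
```

Request:
apply_moves --pt "0.003 0 0 0 0 0" --pt "0.004 0 0 0 0 0"

```text
clock: 33.2
tcp_pos: [0.4749, -0.1637, -0.0082]
orientation: [2.281, 2.153, -0.004]
contact_force: [-1.7, -11.0, -2.0]
grip_width: -0.0002
gripper_force: 5.7
```

Request:
apply_moves --pt "-0.08 0 0 0 0 0" --pt "-0.16 0 -0.1 0 0 0" --pt "-0.16 0 -0.3 0 0 0" --pt "-0.16 0 -0.5 0 0 0" --pt "-0.16 0 -0.7 0 0 0"

```text
clock: 33.83
tcp_pos: [0.4725, -0.1992, 0.1679]
orientation: [-2.28, -2.159, 0.0]
contact_force: [1.1, 0.3, 0.4]
grip_width: -0.0003
gripper_force: 0.0
```

Request:
apply_moves --pt "0.15 0 0 0 0 0" --pt "0.3 0 0 0 0 0" --pt "0.45 0 0 0 0 0" --pt "0.56 0 0 0 0 0" --pt "0.56 0 0 0 0 0"

```text
clock: 34.45
tcp_pos: [0.4803, -0.0573, 0.1663]
orientation: [-2.275, -2.164, -0.0]
contact_force: [0.2, -0.5, -0.3]
grip_width: 0.0004
gripper_force: 0.0
```

```bash
python3 st.py; cat > arc.py <<'E'
from plan import *
B=np.array([-.0295,.064]);D=.028
def xt(e): return np.interp(-e,[-1.15,-.3,-.15,0,.1,.2,.28,.32],[B[0]+.1*np.cos(1.15)-.0127,B[0]+.0845,B[0]+.091,B[0]+.096,B[0]+.098,B[0]+.098,B[0]+.0985,B[0]+.1]) if e<.3 else B[0]+.1*np.cos(e)-.002*np.sin(e)-.011
def zt(e):
    x=xt(e);c=np.clip(np.array([x-.011,x+.011]),-1,B[0]+.108*np.cos(e))
    return (B[1]+(c-B[0])*np.tan(e)+.002/np.cos(e)).max()
E
python3 - <<'E'
from arc import *
o,q,f=state()
for e in(1.15,1.05,.95,.85,.75,.65,.55,.45,.35,.25,.15,.05,-.05,-.1,-.15,-.2,-.25,-.28,-.31):
    X,Z=xt(e),zt(e)-D; print(e,"tip",round(X,4),round(Z+D,4),"tool rel now",np.round([-(X-q[0])/.25,-q[1]/.25*-1*-1,-(Z-q[2])/.25],3))
E
```

```text
t 34.45 cell [-0.0042 -0.0008  0.1663] f [ 0.5  0.2 -0.3] turnerr/90 [-0.0009 -0.0009  0.0033] [-0.73  0.27  0.86  2.08 -0.26  0.9   0.23]
1.15 tip -0.0015 0.1561 tool rel now [-0.011  0.003  0.153]
1.05 tip 0.0075 0.1517 tool rel now [-0.047  0.003  0.17 ]
0.95 tip 0.016 0.1465 tool rel now [-0.081  0.003  0.191]
0.85 tip 0.024 0.1404 tool rel now [-0.113  0.003  0.215]
0.75 tip 0.0313 0.1336 tool rel now [-0.142  0.003  0.243]
0.65 tip 0.0379 0.1261 tool rel now [-0.168  0.003  0.273]
0.55 tip 0.0437 0.118 tool rel now [-0.192  0.003  0.305]
0.45 tip 0.0487 0.1093 tool rel now [-0.212  0.003  0.34 ]
0.35 tip 0.0528 0.1002 tool rel now [-0.228  0.003  0.377]
0.25 tip 0.0572 0.091 tool rel now [-0.245  0.003  0.413]
0.15 tip 0.0615 0.0814 tool rel now [-0.263  0.003  0.451]
0.05 tip 0.0648 0.0713 tool rel now [-0.276  0.003  0.492]
-0.05 tip 0.0675 0.0617 tool rel now [-0.287  0.003  0.53 ]
-0.1 tip 0.0685 0.0573 tool rel now [-0.291  0.003  0.548]
-0.15 tip 0.0685 0.0529 tool rel now [-0.291  0.003  0.566]
-0.2 tip 0.0685 0.0484 tool rel now [-0.291  0.003  0.584]
-0.25 tip 0.0688 0.0438 tool rel now [-0.292  0.003  0.602]
-0.28 tip 0.069 0.0409 tool rel now [-0.293  0.003  0.614]
-0.31 tip 0.0701 0.0377 tool rel now [-0.297  0.003  0.626]
```

Request:
apply_moves --pt "0 0.003 0.15 0 0 0" --pt "-0.04 0.003 0.172 0 0 0" --pt "-0.072 0.003 0.192 0 0 0" --pt "-0.104 0.003 0.216 0 0 0" --pt "-0.133 0.003 0.244 0 0 0"

```text
clock: 35.08
tcp_pos: [0.4799, -0.0946, 0.1059]
orientation: [2.282, 2.158, 0.002]
contact_force: [0.3, 0.4, 1.1]
grip_width: 0.0002
gripper_force: 0.1
```

Request:
apply_moves --pt "-0.026 0 0.029 0 0 0" --pt "-0.05 0 0.061 0 0 0" --pt "-0.07 0 0.096 0 0 0" --pt "-0.086 0 0.133 0 0 0" --pt "-0.103 0 0.169 0 0 0"

```text
clock: 35.7
tcp_pos: [0.4779, -0.1194, 0.0627]
orientation: [-2.281, -2.159, 0.0]
contact_force: [0.0, 0.5, 0.5]
grip_width: 0.0001
gripper_force: 0.0
```

```bash
python3 st.py; python3 - <<'E'
from plan import *
f=r.grab_frame("side");im=cv2.resize(f["pixels"][150:250,270:370,::-1],None,fx=5.5,fy=5.5,interpolation=cv2.INTER_CUBIC);cv2.imwrite("pics/c7.png",im)
for t in("bail_tab","bail_bar"): print(t,[(np.round(l["point"],1),round(l["conf"],2)) for l in r.landmark_of(f,t)[:1]])
for e in(.9,.5,.25): print(e,proj(f,cell(-.0295+.097*np.cos(e),0,.064+.097*np.sin(e))),proj(f,cell(-.0295+.078*np.cos(e),0,.064+.078*np.sin(e))))
E
```

```text
t 35.7 cell [0.058  0.0002 0.0627] f [-0.5 -0.   0.5] turnerr/90 [-0.0002 -0.      0.0002] [-0.45  0.47  0.71  2.14 -0.48  0.7   0.53]
bail_tab [(array([322.3, 188.1]), 0.5)]
bail_bar [(array([320. , 201.2]), 0.6)]
0.9 [318.59194807 179.24831457] [318.33677866 188.9045366 ]
0.5 [319.59346352 183.70762105] [319.15734135 192.1883991 ]
0.25 [320.01352544 189.76758843] [319.50749675 196.96324874]
```

Request:
apply_moves --pt "-0.018 0 0.038 0 0 0" --pt "-0.031 0 0.079 0 0 0" --pt "-0.042 0 0.117 0 0 0"

```text
clock: 36.22
tcp_pos: [0.4773, -0.13, 0.0334]
orientation: [-2.282, -2.159, 0.0]
contact_force: [0.2, -0.9, 0.7]
grip_width: -0.0001
gripper_force: 0.0
```

Request:
apply_moves --pt "-0.004 0 0.01 0 0 0" --pt "-0.006 0 0.018 0 0 0"

```text
clock: 36.48
tcp_pos: [0.4774, -0.1314, 0.0295]
orientation: [-2.282, -2.159, 0.0]
contact_force: [0.8, -0.0, 0.4]
grip_width: 0.0003
gripper_force: 0.0
```

```bash
python3 st.py
```

```text
t 36.475 cell [0.07   0.0004 0.0295] f [-0.   0.8  0.4] turnerr/90 [-0.0001 -0.     -0.0001] [-0.37  0.52  0.65  2.15 -0.54  0.63  0.61]
```

Request:
apply_moves --pt "-0.002 0 0.008 0 0 0" --pt "-0.003 0 0.014 0 0 0"

```text
clock: 36.72
tcp_pos: [0.4775, -0.132, 0.0262]
orientation: [2.281, 2.159, 0.001]
contact_force: [-0.2, -0.0, -0.5]
grip_width: 0.0
gripper_force: 0.0
```

Request:
apply_moves --pt "-0.002 0 0.006 0 0 0" --pt "-0.003 0 0.01 0 0 0"

```text
clock: 36.98
tcp_pos: [0.4777, -0.1328, 0.024]
orientation: [2.282, 2.159, 0.001]
contact_force: [-1.6, 0.6, 7.5]
grip_width: -0.0001
gripper_force: 4.1
```

Request:
apply_moves --pt "-0.002 0 0.004 0 0 0" --pt "-0.003 0 0.008 0 0 0"

```text
clock: 37.22
tcp_pos: [0.4778, -0.1337, 0.0223]
orientation: [2.282, 2.159, 0.002]
contact_force: [-1.7, 0.3, 7.0]
grip_width: 0.0006
gripper_force: 3.4
```

Request:
apply_moves --pt "-0.003 0 0.004 0 0 0" --pt "-0.005 0 0.008 0 0 0"

```text
clock: 37.48
tcp_pos: [0.4775, -0.1345, 0.0198]
orientation: [-2.281, -2.16, -0.001]
contact_force: [-0.1, 2.0, 4.0]
grip_width: -0.0003
gripper_force: 1.5
```

Request:
apply_moves --pt "-0.002 0 0.004 0 0 0" --pt "-0.004 0 0.008 0 0 0"

```text
clock: 37.72
tcp_pos: [0.4773, -0.1358, 0.0176]
orientation: [2.282, 2.159, 0.0]
contact_force: [1.0, 2.0, 2.2]
grip_width: 0.0
gripper_force: 1.2
```

Request:
apply_moves --pt "-0.001 0 0.004 0 0 0" --pt "-0.002 0 0.007 0 0 0"

```text
clock: 37.98
tcp_pos: [0.4768, -0.1366, 0.0156]
orientation: [2.282, 2.159, -0.001]
contact_force: [-0.2, 0.1, 0.9]
grip_width: -0.0004
gripper_force: 0.0
```

Request:
apply_moves --pt "0 0 0.005 0 0 0" --pt "0 0 0.01 0 0 0"

```text
clock: 38.22
tcp_pos: [0.4769, -0.1365, 0.0132]
orientation: [-2.282, -2.159, 0.001]
contact_force: [1.2, -0.5, 0.3]
grip_width: -0.0002
gripper_force: 0.0
```

Request:
apply_moves --pt "0 0 0.004 0 0 0" --pt "0 0 0.008 0 0 0"

```text
clock: 38.48
tcp_pos: [0.4771, -0.1363, 0.0113]
orientation: [-2.282, -2.159, 0.0]
contact_force: [-0.1, 0.1, -0.2]
grip_width: 0.0001
gripper_force: 0.0
```

Request:
apply_moves --pt "0 0 0.004 0 0 0" --pt "0 0 0.008 0 0 0"

```text
clock: 38.72
tcp_pos: [0.4773, -0.1363, 0.0098]
orientation: [-2.282, -2.159, -0.001]
contact_force: [-3.8, 1.5, 12.6]
grip_width: 0.0003
gripper_force: 6.2
```

```bash
python3 st.py; python3 - <<'E'
from plan import *
f=r.grab_frame("side");im=cv2.resize(f["pixels"][165:255,285:365,::-1],None,fx=6.6,fy=6.6,interpolation=cv2.INTER_CUBIC);cv2.imwrite("pics/c7.png",im)
for t in("bail_tab","bail_bar","keeper_seat"): print(t,[(np.round(l["point"],1),round(l["conf"],2)) for l in r.landmark_of(f,t)[:1]])
for e in(0,-.28): print(e,proj(f,cell(-.0295+.097*np.cos(e),0,.064+.097*np.sin(e))),proj(f,cell(-.0295+.078*np.cos(e),0,.064+.078*np.sin(e))))
E
```

```text
t 38.725 cell [0.0749 0.0005 0.0098] f [-1.3 -3.9 12.6] turnerr/90 [ 0.0001 -0.0003 -0.    ] [-0.33  0.56  0.61  2.15 -0.57  0.6   0.65]
bail_tab [(array([319.4, 208.9]), 0.42)]
bail_bar [(array([317.3, 215.6]), 0.62)]
keeper_seat [(array([320.3, 216.4]), 0.85)]
0 [320.2605606 197.7909178] [319.71706707 203.40802872]
-0.28 [320.32911185 208.5037897 ] [319.77980841 212.11598078]
```

View pics/c7.png

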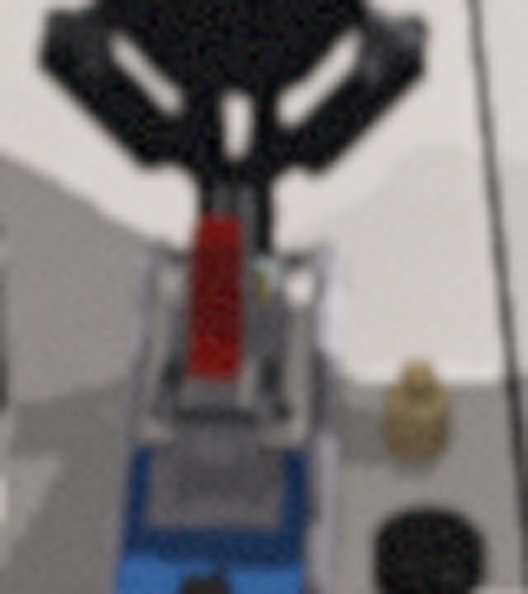

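Request:
apply_moves --pt "0 0 -0.2 0 0 0" --pt "0 0 -0.4 0 0 0" --pt "0.1 0 -0.4 0 0 0" --pt "0.2 0 -0.4 0 0 0" --pt "0.2 0 -0.29 0 0 0"

```text
clock: 39.55
tcp_pos: [0.482, -0.084, 0.0828]
orientation: [2.276, 2.163, 0.006]
contact_force: [1.1, -0.1, 0.2]
grip_width: 0.0001
gripper_force: 0.0
```

Request:
apply_moves --pt "0 0 0 0 0 0"

```text
clock: 39.67
tcp_pos: [0.4784, -0.086, 0.0808]
orientation: [-2.28, -2.158, 0.004]
contact_force: [-0.7, -0.6, -0.2]
grip_width: -0.0004
gripper_force: 0.0
```

```bash
python3 st.py; python3 - <<'E'
from plan import *
f=r.grab_frame("side")
for t in("bail_tab","bail_bar","keeper_seat","lever_tip"): print(t,[(np.round(l["point"],1),round(l["conf"],2)) for l in r.landmark_of(f,t)[:1]])
o,q,_=state();L=-.029;rho=.064
for d in range(20,-81,-10):
    a=np.radians(d);s,c=np.sin(a),np.cos(a)
    rr=.074 if d>0 else rho
    X=L+rr*s+.004*c+.011;Z=.05+rho*c-.004*s-.028
    print(d,round(X,4),round(Z+.028,4),np.round([-(X-q[0])/.25,-(Z-q[2])/.25],3))
E
```

```text
t 39.675 cell [ 0.0246 -0.0011  0.0808] f [ 0.6 -0.7 -0.2] turnerr/90 [-0.0021  0.0002  0.0003] [-0.56  0.43  0.76  2.14 -0.44  0.73  0.44]
bail_tab [(array([320.6, 207.5]), 0.48)]
bail_bar [(array([317.5, 234.4]), 0.74)]
keeper_seat [(array([316.2, 211.4]), 0.88)]
lever_tip [(array([317.6, 200.2]), 0.71)]
20 0.0111 0.1088 [0.058 0.007]
10 -0.0012 0.1123 [ 0.107 -0.007]
0 -0.014 0.114 [ 0.158 -0.013]
-10 -0.0252 0.1137 [ 0.203 -0.012]
-20 -0.0361 0.1115 [ 0.246 -0.003]
-30 -0.0465 0.1074 [0.288 0.013]
-40 -0.0561 0.1016 [0.326 0.036]
-50 -0.0645 0.0942 [0.36  0.066]
-60 -0.0714 0.0855 [0.388 0.101]
-70 -0.0768 0.0756 [0.409 0.14 ]
-80 -0.0803 0.0651 [0.423 0.182]
```

Request:
apply_moves --pt "0.03 0.004 0.007 0 0 0" --pt "0.058 0.004 0.007 0 0 0" --pt "0.083 0.004 0 0 0 0" --pt "0.107 0.004 -0.007 0 0 0"

```text
clock: 40.42
tcp_pos: [0.4825, -0.0596, 0.0839]
orientation: [2.282, 2.159, -0.0]
contact_force: [0.1, -2.3, -0.4]
grip_width: 0.0001
gripper_force: 1.0
```

Request:
apply_moves --pt "0.025 0 -0.003 0 0 0" --pt "0.051 0 -0.006 0 0 0" --pt "0.073 0 -0.006 0 0 0" --pt "0.096 0 -0.005 0 0 0"

```text
clock: 40.92
tcp_pos: [0.4837, -0.0354, 0.0848]
orientation: [2.282, 2.159, -0.0]
contact_force: [1.0, -3.2, -0.7]
grip_width: -0.0
gripper_force: 1.2
```

```bash
python3 st.py
```

```text
t 40.925 cell [-0.0262  0.0013  0.0848] f [ 3.1  1.1 -0.7] turnerr/90 [-0.      0.0001  0.0001] [-0.67  0.42  0.76  2.15 -0.43  0.73  0.32]
```

Request:
apply_moves --pt "0.022 0 0.004 0 0 0" --pt "0.043 0 0.009 0 0 0" --pt "0.064 0 0.016 0 0 0" --pt "0.085 0 0.025 0 0 0"

```text
clock: 41.42
tcp_pos: [0.4847, -0.0145, 0.0785]
orientation: [2.282, 2.159, -0.0]
contact_force: [-0.8, -4.2, 0.2]
grip_width: 0.0001
gripper_force: 1.8
```

Request:
apply_moves --pt "0.02 0 0.011 0 0 0" --pt "0.038 0 0.023 0 0 0" --pt "0.055 0 0.037 0 0 0" --pt "0.072 0 0.053 0 0 0"

```text
clock: 41.92
tcp_pos: [0.4858, 0.0038, 0.0652]
orientation: [-2.282, -2.159, 0.0]
contact_force: [-0.6, -3.5, 0.8]
grip_width: -0.0002
gripper_force: 1.7
```

```bash
python3 st.py
```

```text
t 41.925 cell [-0.0655  0.0013  0.0652] f [ 3.5 -0.4  0.8] turnerr/90 [-0.0001 -0.0001  0.0001] [-0.72  0.45  0.73  2.15 -0.47  0.7   0.28]
```

Request:
apply_moves --pt "0.014 0 0.017 0 0 0" --pt "0.028 0 0.035 0 0 0" --pt "0.039 0 0.054 0 0 0" --pt "0.049 0 0.074 0 0 0"

```text
clock: 42.42
tcp_pos: [0.4864, 0.0162, 0.0465]
orientation: [-2.281, -2.159, -0.0]
contact_force: [-1.5, -0.1, 2.2]
grip_width: -0.0005
gripper_force: 0.9
```

Request:
apply_moves --pt "0.004 0 0.012 0 0 0" --pt "0.008 0 0.022 0 0 0" --pt "0.01 0 0.03 0 0 0"

```text
clock: 42.8
tcp_pos: [0.4867, 0.0184, 0.0393]
orientation: [-2.282, -2.159, -0.0]
contact_force: [-0.0, 0.2, 1.3]
grip_width: 0.0001
gripper_force: 0.5
```

```bash
python3 st.py
```

```text
t 42.8 cell [-0.0801  0.0014  0.0393] f [-0.1 -0.   1.3] turnerr/90 [ 0.     -0.0002  0.0001] [-0.71  0.5   0.68  2.16 -0.52  0.64  0.29]
```

Request:
apply_moves --pt "0 0 0.005 0 0 0" --pt "0 0 0.008 0 0 0"

```text
clock: 43.05
tcp_pos: [0.4869, 0.0182, 0.0374]
orientation: [2.282, 2.159, 0.0]
contact_force: [0.2, 0.2, 1.2]
grip_width: -0.0001
gripper_force: 0.4
```

Request:
apply_moves --pt "0 0 0.003 0 0 0" --pt "0 0 0.004 0 0 0"

```text
clock: 43.3
tcp_pos: [0.4868, 0.0181, 0.0364]
orientation: [2.282, 2.159, 0.0]
contact_force: [0.1, 0.6, 1.9]
grip_width: 0.0002
gripper_force: 0.3
```

Request:
apply_moves --pt "0 0 0.002 0 0 0" --pt "0 0 0.003 0 0 0"

```text
clock: 43.55
tcp_pos: [0.4869, 0.0181, 0.036]
orientation: [-2.282, -2.159, -0.001]
contact_force: [-2.1, -0.3, 9.0]
grip_width: -0.0003
gripper_force: 3.7
```

Request:
apply_moves --pt "0 0 0.001 0 0 0" --pt "0 0 0.001 0 0 0"

```text
clock: 43.8
tcp_pos: [0.4869, 0.0182, 0.036]
orientation: [-2.282, -2.159, -0.001]
contact_force: [-1.8, 1.0, 8.8]
grip_width: 0.0003
gripper_force: 4.3
```

Request:
apply_moves --pt "0 0 0.001 0 0 0" --pt "0 0 0.001 0 0 0"

```text
clock: 44.05
tcp_pos: [0.487, 0.0182, 0.0359]
orientation: [-2.282, -2.159, -0.001]
contact_force: [-2.3, -0.5, 11.4]
grip_width: 0.0
gripper_force: 5.6
```

Request:
apply_moves --pt "0 0 0.002 0 0 0" --pt "0 0 0.002 0 0 0" --pt "0 0 0.002 0 0 0"

```text
clock: 44.42
tcp_pos: [0.487, 0.0182, 0.0357]
orientation: [-2.282, -2.158, -0.002]
contact_force: [-3.2, 0.5, 16.6]
grip_width: 0.0001
gripper_force: 8.3
```

Request:
apply_moves --pt "0 0 0.001 0 0 0" --pt "0 0 0.001 0 0 0" --pt "0 0 0.001 0 0 0" --pt "0 0 0.001 0 0 0" --pt "0 0 0.001 0 0 0"

```text
clock: 45.05
tcp_pos: [0.4871, 0.0182, 0.0356]
orientation: [-2.282, -2.158, -0.002]
contact_force: [-4.6, 1.2, 20.2]
grip_width: -0.0002
gripper_force: 9.7
```

Request:
apply_moves --pt "0 0 -0.02 0 0 0" --pt "0 0 -0.15 0 0 0" --pt "0 0 -0.35 0 0 0" --pt "0.1 -0.2 -0.5 0 0 0" --pt "0.3 -0.26 -0.6 0 0 0"

```text
clock: 45.68
tcp_pos: [0.4239, 0.0949, 0.1847]
orientation: [-2.287, -2.152, 0.002]
contact_force: [1.5, 1.3, 0.3]
grip_width: 0.0002
gripper_force: 0.0
```

Request:
apply_moves --pt "0.2 0 0 0 0 0" --pt "0.4 0 0 0 0 0" --pt "0.6 0 0 0 0 0" --pt "0.8 0 0 0 0 0" --pt "1 0 0 0 0 0"

```text
clock: 46.3
tcp_pos: [0.4394, 0.3477, 0.1842]
orientation: [2.282, 2.159, -0.001]
contact_force: [0.9, -0.5, 0.3]
grip_width: -0.0004
gripper_force: 0.0
```

```bash
python3 st.py; python3 - <<'E'
from plan import *
f=r.grab_frame("top");g=r.grab_frame("side")
a=cv2.resize(f["pixels"][155:245,240:385,::-1],(800,496),interpolation=cv2.INTER_CUBIC)[:300+196]
b=cv2.resize(g["pixels"][170:270,280:360,::-1],None,fx=5,fy=5,interpolation=cv2.INTER_CUBIC)
a=cv2.resize(a,(400,248));a=np.vstack([a,np.zeros((252,400,3),np.uint8)])
cv2.imwrite("pics/c8.png",np.hstack([a,b]))
for t in("lever_tip","bail_bar","keeper_seat","bail_tab"):
    o=[]
    for p in(f,g):
        l=r.landmark_of(p,t)
        if l: o.append((p,l[0]["point"]))
    if len(o)==2: x,e=tri(o);print(t,(RC.T@(x-C0)).round(4),np.round(e[0],4))
E
```

```text
t 46.3 cell [-0.4062 -0.064   0.1842] f [0.4 1.  0.3] turnerr/90 [-0.0001  0.0002  0.0001] [-1.39  0.39  0.79  1.89 -0.33  0.99 -0.51]
bail_bar [ 0.0403 -0.0044  0.0453] 0.0027
keeper_seat [0.0465 0.0001 0.0431] 0.0001
```

View pics/c8.png

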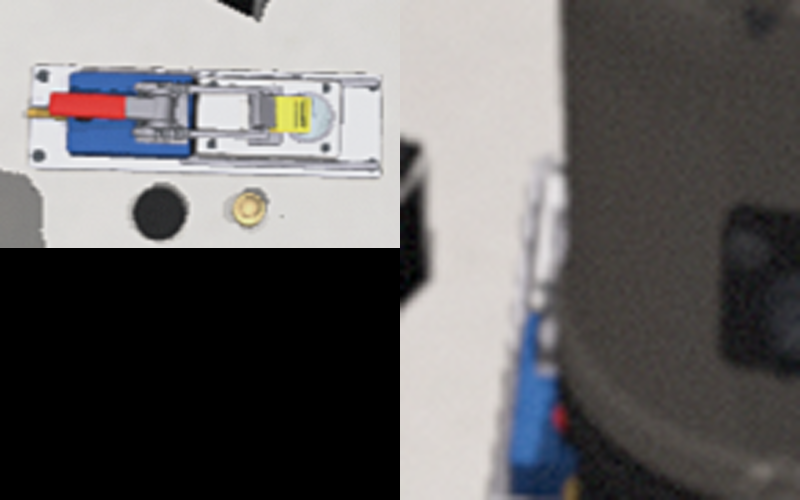

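The top view shows the red lever lying back over the blue half. The bail is taut, the tab sits just beyond the keeper, and the bar measures about 45 mm high, under the lip. The white half is home and the bystanders haven't moved.

```bash
python3 -c "
from bench import r
print(r.hand_in())"
```

```text
the job is handed in; nothing more can be done
None
```

The cell is clamped and handed in at about 46 s: white half home, bar hooked under the keeper's lip, lever past centre and pressed on its stop at 16–20 N (a little over the 15 N asked), no reading on the cell above about 20 N, and the three loose things left alone.

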